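# Stack the tea tins and hold the bag clip open over the stock card

### The job

Restock the tea corner: stack the green tin squarely on the grey tin where it stands, then the red tin squarely on the green one, and leave the column standing. Then squeeze the orange bag clip open, take it off its white rest and bring it, jaws down, over the middle of the stock card's top edge so that I can slip a note in beside the card: finish while still holding the clip gaping wide there, the card's edge well inside its mouth and a jaw clear of the card on either side. Do not let the clip bite or knock the card, and leave the blue tumbler and the spice jar where they are.

Things in the scene. Friction and masses are not known exactly. Their poses are not given: they have to be found in the camera images.
- tin_base: Grey closed tea tin with a steel lid band, 90 x 60 x 45 mm (its x, y, z), about 0.45 kg, loose on the counter: the foot of the column. Origin at the centre of its underside, z up.
- tin_green: Green closed tea tin, 90 x 60 x 45 mm (its x, y, z), about 0.2 kg, loose on the counter, flat sides and flat top. Origin at the centre of its underside, z up.
- tin_red: Red closed tea tin, same size, shape and weight as the green one. Origin at the centre of its underside, z up.
- card_stand: Fixed wooden foot 110 x 60 x 30 mm (its x, y, z) in which a stiff white card stands upright: 90 mm wide along x, 3 mm thick along y, its top edge 140 mm above the counter. Origin at the centre of the underside.
- card_edge (a point): Middle of the card's top edge, 140 mm above the counter; x runs along the edge, y is square to the card's faces (card from y = -1.5 to 1.5 mm), z up.
- clip_rest: Fixed white plastic foot 100 x 70 x 12 mm with an upright plate 90 mm wide along its x, 4 mm thick along its y, whose top edge is 95 mm above the counter; the clip starts clamped on this plate. Origin at the centre of the underside.
- clip: Orange sprung bag clip, 60 g, 26 mm wide along its x (pivot pin 30 mm), clamped on the rest's plate, jaws down. Origin on the pivot axis (its x), at the start 20 mm above the plate's top edge; z from jaws to handles (up). Two flat handles, 5 mm thick, splay from the pivot to tops 46 mm above it, there 52 mm over their outer faces along y. Jaws reach 40 mm below the pivot. Let go, it shuts.
- clip_left (a joint): Opening angle of each clip lever (rad): 0 on the 4 mm plate, -0.04 shut, 0.36 open at the stop. Squeezing the handles along the clip's y turns both levers equally, against a spring: about 5 N per handle at the start, 9 N fully open (pressed near the tops), when the handles stand parallel, 19 mm over their outer faces. Gap between jaw tips: 4 mm + 80 mm x sin(angle), so 20 mm at 0.2, 31 mm at 0.35.
- tip_left (a point): Lower inner edge of the jaw on the clip's +y side, 40 mm below the pivot and, at angle 0, 2 mm from the clip's middle plane. The mouth is 35 mm deep from the tips up to the pivot pin (radius 5 mm).
- tip_right (a point): Lower inner edge of the jaw on the clip's -y side, mirror image of tip_left.
- tea_glass: Small blue ceramic tumbler, 58 mm across, 65 mm high, standing on the counter among the task's things. Leave alone. Origin at the centre of its underside.
- spice_jar: Glass jar with a green cap, 68 mm across, 95 mm high, on the counter between the card and the blue dish rack. Leave alone. Origin at the centre of its underside.
Mind the look-alikes: they are no part of the job. What is shaped like the tin_green but pink or purple is not meant.

How it is judged (in metres and radians):
On the way, in this order (a step that is already met when the one before it is completed fails the run):
1. the green tin stands squarely on the grey one, let go (horizontal distance between tin_green and tin_base below 0.008 m and z of tin_green in the frame of tin_base between 0.042 and 0.048 m and angle between the x axis of tin_green and the x axis of tin_base, either way round below 0.12 rad and angle between tin_green's own z axis and vertical below 0.06 rad and linear speed of tin_green below 0.02 m/s and contact force between the fingers and tin_green below 0.1 N), for 0.2 s.
2. the red tin stands squarely on the green one, let go (all of step 1 and horizontal distance between tin_red and tin_green below 0.008 m and z of tin_red in the frame of tin_green between 0.042 and 0.048 m and angle between the x axis of tin_red and the x axis of tin_green, either way round below 0.12 rad and angle between tin_red's own z axis and vertical below 0.06 rad and linear speed of tin_red below 0.02 m/s and contact force between the fingers and tin_red below 0.1 N), for 0.2 s.
At the end, for the whole second after the job is handed in: Green tin on grey, red on green, each centred to 8 mm, square to 7 degrees, still, let go; grey tin moved under 30 mm. Robot holds the clip still, open above 0.2 rad (20 mm), not touching the card: tips 8 mm or more below its edge, one 4 mm or more to each side, within 20 mm of the middle (all of step 2 and distance of tin_base from where it was at the start of the episode below 0.03 m and z of each of tip_left, tip_right in the frame of card_edge below -0.008 m and ((y of tip_left in the frame of card_edge above 0.004 m and y of tip_right in the frame of card_edge below -0.004 m) or (y of tip_right in the frame of card_edge above 0.004 m and y of tip_left in the frame of card_edge below -0.004 m)) and x of clip in the frame of card_edge between -0.02 and 0.02 m and value of joint clip_left above 0.2 rad and contact force between clip and card_stand below 0.1 N and contact force between the fingers and clip above 2 N and linear speed of clip below 0.03 m/s); the arm keeps its last pose, push and grip.
It fails at once if the clip bit or knocked the card or its stand (more than 4 N) (contact force between clip and card_stand above 4 N).
It fails at once if the tumbler or the spice jar was moved by more than 30 mm (distance of any of tea_glass, spice_jar from where it was at the start of the episode above 0.03 m).
It also fails if it takes over 67 s, if anything falls off the work surface, if the arm or the gripper's body presses on something with over 40 N, if the wrist force passes 120 N, or if a joint passes its speed limit or range.

### The arm

A 6-joint arm with a two-finger parallel gripper is mounted at the origin on the work surface. World frame = base frame: x ahead of the robot, y to its left, z up, the work surface at z = 0. Lengths are in m, angles in degrees, forces in N, time in s.
With the tool pointing down it reaches from about 0.425 to 1.125 m from the base axis. Payload 14.9 kg.
Tool frame: the origin (TCP) lies midway between the tips of the shut fingers; the grasp point (between the pads) lies 19 mm behind it (pinch_z is the distance from the TCP to the grasp point, in m); y points along the fingers, x is the direction in which the jaws open and shut, and the axes are right-handed (so a half turn about y gives the same grasp; the last joint's range is limited). The gripper opens to 91 mm and grips with 3 to 60 N. Pads are 32 mm wide; open, the fingers measure 118 mm over their backs; the gripper's body (76 mm by 178 mm) begins 60 mm behind the grasp point.
Start: joints at [73.722, 21.709, 99.362, -0, 58.929, -1.908], TCP at [0.174, 0.678, 0.214] pointing down, gripper open.
Joint ranges: [-158.91, 158.91], [-42.39, 125.64], [0.06, 152.35], [-60.88, 240.88], [17.5, 164.5], [-176.32, 176.32]. Speed limits (degrees/s): [108.29, 108.29, 136.94, 180, 180, 180].

### API

Orientations are given as a 3x3 rotation matrix whose columns are the frame's x, y, z axes.
In Python, from plant import * gives the robot as it stands. The module is installed in compiled form; this text tells all that it offers.
- The arm moves only by the shell command python3 -m inch 'ROWS' [FORCE]. ROWS is JSON, a list of rows, each a list of 5 numbers: the shift along the world's x, y, z in cm, then the turn about the world's z in degrees, then the finger opening in cm, from 0 to 9.12. A call has exactly 10 rows; each row is the pose to reach, as a shift and turn from the pose commanded when the call began; what a row does not reach only later rows make up. A row lasts 1/10 s, in which the tool goes at most 50 mm and 8.59 degrees, less where a joint would pass 70% of its speed; a pose out of reach is approached as far as the arm can. A call with a gripper value outside its range is refused whole. The fingers move at their own pace and stop on an object; FORCE is the grip in N (left out, the last holds). Time passes only in rows, so rows that repeat a pose let the fingers close, or fill a call up. It gives the time, the measured TCP pose, the force and the opening at its end, in the units of the state.
- sense(): the state, without advancing time (a new reading comes with each control period).
- read_camera(name): name is "scene" or "top"; returns a dict with "color" (480x640x3 uint8, red, green, blue), "camera_matrix" (3x3 intrinsics, pixels), "R" (3x3) and "t" (3): a world point X has camera coordinates R X + t. Camera axes: x right, y down, z forward; pixel columns grow to the right and rows downward; lengths in m; the calibration is good to about 2 mm. A picture is of the moment at which its call begins. There is no depth.
- sign_off(): hands the job in, once; it reports no verdict.
The state is a dict: "clock": time; "q": joint angles; "dq": joint speeds; "joint_torque": joint torques, N m; "eef_pos": TCP position; "tcp_rot": TCP orientation; "contact_force": force on the tool from outside, world axes, zero at the start; "ft_torque": the same for the moment, N m; "width": finger opening in m.
Only numpy, scipy, OpenCV 4.12 (cv2) and the standard library are available. Lean on these libraries where they do the work, as an engineer would, in place of code of your own. Each camera call takes 0.05 s, during which the arm holds its last target.

## Working session

There is one attempt and no reset: what is moved stays moved. The work goes in short steps, Python scripts to look and compute and a shell command to move; the robot and the scene stay as the last step left them, time stands still between calls to the robot, and variables do not carry over. Pictures are saved under pics/ and viewed, and the job is handed in when it is done.

```bash
mkdir -p pics; python3 - <<'E'
from plant import *
import cv2,pickle
s=sense();print(s)
for n in("scene","top"):
    c=read_camera(n);cv2.imwrite(f"pics/{n}0.png",c["color"][:,:,::-1]);pickle.dump(c,open(f"{n}0.pkl","wb"))
    print(n,c["camera_matrix"],c["R"],c["t"])
E
```

```text
{'clock': 0.0, 'q': array([ 7.37218096e+01,  2.17385056e+01,  9.93952448e+01,  1.99236176e-03,
        5.89287445e+01, -1.90567328e+00]), 'dq': array([ 0.06384989, -0.01728222, -0.02521197, -0.08922166, -0.02943336,
        0.02985616]), 'joint_torque': array([-1.36947354e-03, -7.63734841e+01, -4.34367585e+01,  6.49808859e-02,
        4.25899483e-02, -9.89431760e-05]), 'eef_pos': array([0.17361804, 0.67772081, 0.21329152]), 'tcp_rot': array([[ 2.48242480e-01, -3.34326630e-04, -9.68697868e-01],
       [ 9.68697313e-01, -1.03866770e-03,  2.48242697e-01],
       [-1.08914933e-03, -9.99999405e-01,  6.60198626e-05]]), 'contact_force': array([0.09191419, 0.44475642, 0.40397863]), 'ft_torque': array([ 0.04691452,  0.00984854, -0.00803687]), 'width': 0.09103480067414524}
scene [[559.61273897   0.         325.70549657]
 [  0.         559.61273897 242.9401366 ]
 [  0.           0.           1.        ]] [[-0.64271331  0.76597959  0.01395966]
 [ 0.6128735   0.52500859 -0.59055233]
 [-0.45967997 -0.37100034 -0.8068786 ]] [ 0.32185461 -0.30901532  1.53282576]
top [[479.13570001   0.         322.46736575]
 [  0.         479.13570001 232.06112656]
 [  0.           0.           1.        ]] [[ 6.80554337e-03 -9.99976709e-01  5.15889190e-04]
 [-9.92606287e-01 -6.81790296e-03 -1.21186942e-01]
 [ 1.21187637e-01  3.12668139e-04 -9.92629568e-01]] [0.04180493 0.57884194 1.03672564]
```

View images.

View pics/scene0.png

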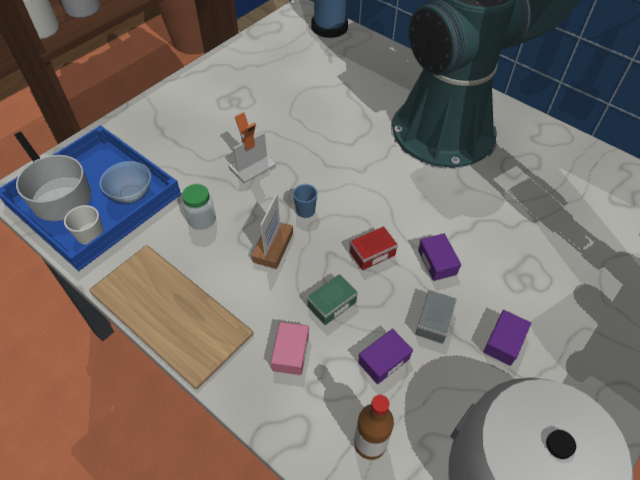

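View pics/top0.png

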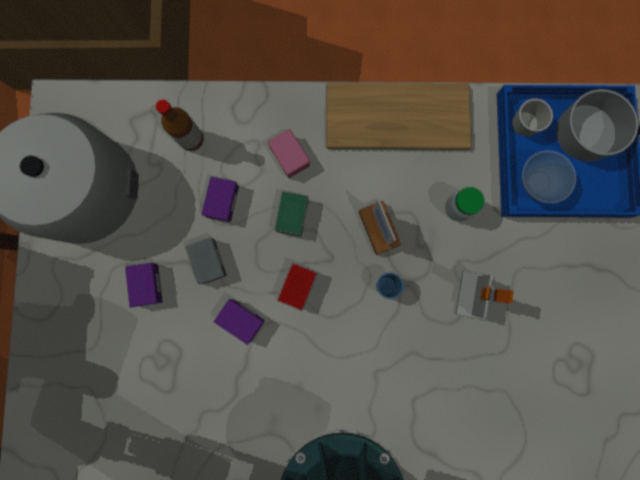

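```bash
python3 - <<'E'
import cv2
t=cv2.imread("pics/top0.png");s=cv2.imread("pics/scene0.png")
cv2.imwrite("pics/t_tins.png",cv2.resize(t[170:350,120:340],None,fx=3.5,fy=3.3,interpolation=cv2.INTER_CUBIC)[:600,:800])
cv2.imwrite("pics/t_clip.png",cv2.resize(t[180:340,350:550],None,fx=4,fy=3.75,interpolation=cv2.INTER_CUBIC))
cv2.imwrite("pics/s_clip.png",cv2.resize(s[100:280,180:340],None,fx=4,fy=3.33,interpolation=cv2.INTER_CUBIC)[:600])
cv2.imwrite("pics/s_tins.png",cv2.resize(s[210:390,260:540],None,fx=2.8,fy=2.8,interpolation=cv2.INTER_CUBIC))
E
```

```text
(no output)
```

View pics/t_tins.png

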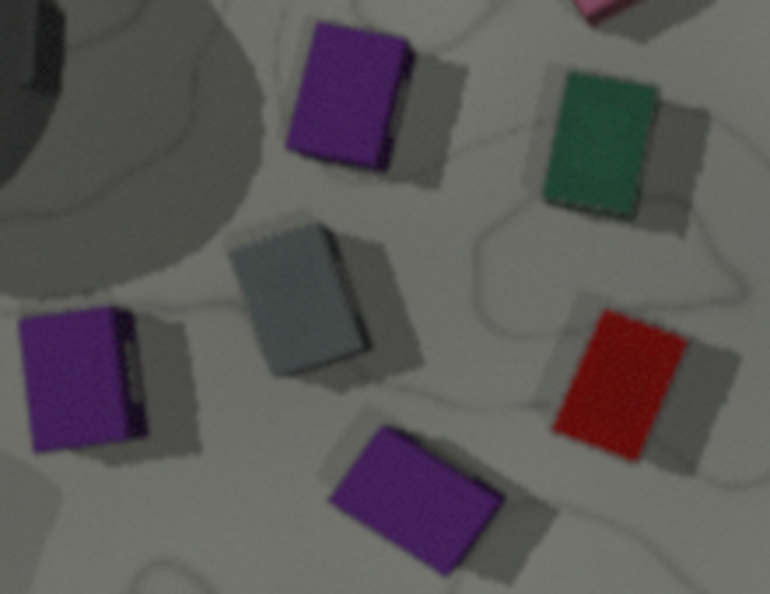

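View pics/t_clip.png

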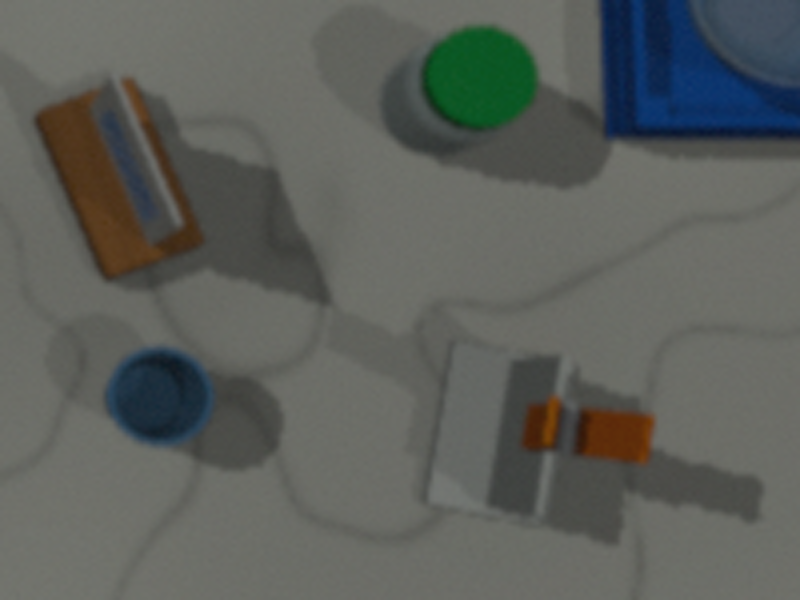

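View pics/s_clip.png

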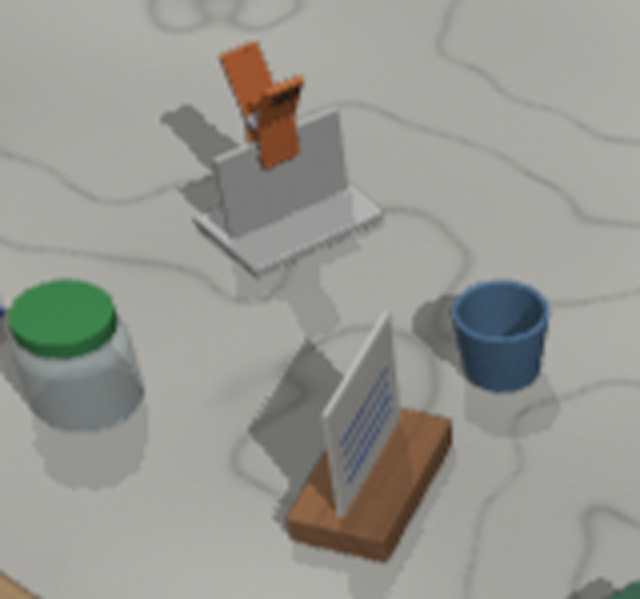

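View pics/s_tins.png

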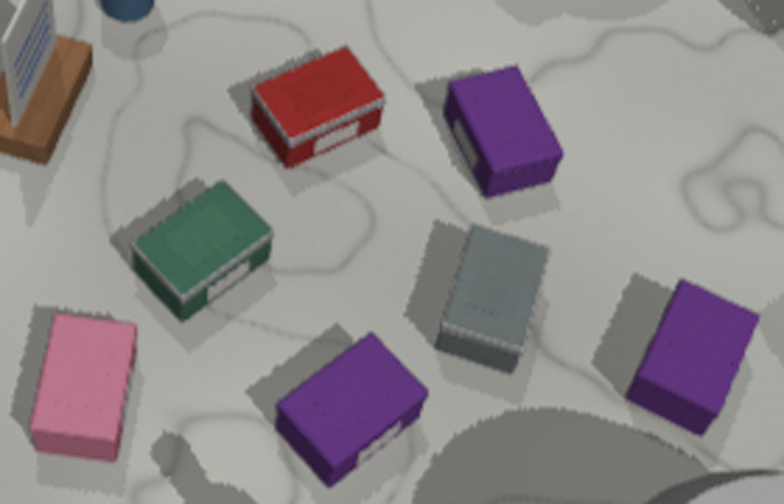

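```bash
cat > h.py <<'E'
import cv2,numpy as np,pickle
def ray(c,uv,z):
    K,R,t=c["camera_matrix"],np.array(c["R"]),np.array(c["t"])
    d=R.T@np.linalg.solve(K,np.array([uv[0],uv[1],1.]));o=-R.T@t
    return o+d*(z-o[2])/d[2]
def proj(c,X):
    p=c["camera_matrix"]@(np.array(c["R"])@np.array(X)+c["t"]);return p[:2]/p[2]
def tri(c1,p1,c2,p2):
    A=[];b=[];
    L=[]
    for c,p in((c1,p1),(c2,p2)):
        R,t=np.array(c["R"]),np.array(c["t"]);d=R.T@np.linalg.solve(c["camera_matrix"],np.array([p[0],p[1],1.]));d/=np.linalg.norm(d)
        o=-R.T@t;P=np.eye(3)-np.outer(d,d);A.append(P);b.append(P@o);L.append((o,d))
    X=np.linalg.solve(A[0]+A[1],b[0]+b[1])
    return X,[np.linalg.norm(np.cross(X-o,d))for o,d in L]
def seg(c,seed,z,tol=14,rad=60,up=4):
    """flat coloured face around seed -> rect on plane z"""
    im=cv2.GaussianBlur(c["color"],(3,3),0).copy()
    m=np.zeros((im.shape[0]+2,im.shape[1]+2),np.uint8)
    cv2.floodFill(im,m,seed,(0,0,0),(tol,)*3,(tol,)*3,8|cv2.FLOODFILL_FIXED_RANGE|cv2.FLOODFILL_MASK_ONLY|(255<<8))
    m=cv2.morphologyEx(m[1:-1,1:-1],cv2.MORPH_CLOSE,np.ones((3,3)));m=cv2.morphologyEx(m,cv2.MORPH_OPEN,np.ones((5,5)))
    cs,_=cv2.findContours(m,cv2.RETR_EXTERNAL,cv2.CHAIN_APPROX_NONE)
    k=max(cs,key=cv2.contourArea)[:,0]
    P=np.array([ray(c,p,z)[:2] for p in k])
    r=cv2.minAreaRect((P*1000).astype(np.float32))
    b=cv2.boxPoints(r);e=b[1]-b[0];f=b[2]-b[1]
    l=e if np.linalg.norm(e)>np.linalg.norm(f) else f
    M=cv2.moments(k);cen=ray(c,(M["m10"]/M["m00"],M["m01"]/M["m00"]),z)[:2]*1000
    return np.round(r[0],1),np.round(cen,1),np.round(sorted(r[1]),1),round(np.degrees(np.arctan2(l[1],l[0]))%180,1)
E
python3 - <<'E'
from h import *
for n,seeds in(("top",dict(green=(291,213),red=(297,287),grey=(204,260))),("scene",dict(green=(333,297),red=(373,246),grey=(437,313)))):
    c=pickle.load(open(n+"0.pkl","rb"))
    for k,s in seeds.items():
        for tol in (12,20): print(n,k,c["color"][s[1],s[0]],*seg(c,s,.045,tol))
E
```

```text
top green [35 71 53] [619.1 115.8] [619.2 115.8] [56.4 87. ] 168.9
top green [35 71 53] [617.8 114.6] [617.6 115.3] [60.6 91.3] 169.8
top red [97 16 10] [457.8 101. ] [457.8 100.9] [52.5 81.9] 158.6
top red [97 16 10] [457.8 100.8] [457.5 101. ] [54.5 83.4] 159.0
top grey [63 72 70] [507.9 287.7] [506.5 289.7] [ 89.7 110.5] 20.0
top grey [63 72 70] [507.4 287.5] [507.  287.3] [ 93.9 115. ] 20.0
scene green [ 65 104  85] [621.2 116.4] [621.8 117.2] [56.  84.8] 169.8
scene green [ 65 104  85] [623.1 115.9] [623.1 116.5] [57.1 88.6] 169.8
scene red [134  43  39] [457.9 101.9] [458.7 101.9] [52.2 82. ] 158.6
scene red [134  43  39] [457.9 101.6] [458.7 101.7] [53.6 84.1] 158.6
scene grey [101 108 108] [522.  297.5] [522.8 303.2] [81.1 94.8] 20.6
scene grey [101 108 108] [523.5 297.3] [523.3 298.3] [86.1 99.2] 22.4
```

```bash
python3 - <<'E'
from h import *
for n,seeds in(("top",(204,260)),("scene",(437,313))):
    c=pickle.load(open(n+"0.pkl","rb"))
    for tol in (3,4,5,6,7,8): print(n,*seg(c,seeds,.045,tol))
t=pickle.load(open("top0.pkl","rb"));s=pickle.load(open("scene0.pkl","rb"))
A=[(120+u/3.5,170+v/3.3) for u,v in [(232,250),(320,226),(368,345),(283,376)]]
B=[(260+u/2.8,210+v/2.8) for u,v in [(472,226),(549,247),(519,348),(440,325)]]
for c,Q in((t,A),(s,B)):
    P=np.array([ray(c,p,.045)[:2]*1000 for p in Q]);print(P.round(1),P.mean(0).round(1),[np.linalg.norm(P[i]-P[i-1]).round(1) for i in range(4)])
# overlay enlarge
im=t["color"][:,:,::-1]
hsv=cv2.cvtColor(t["color"],cv2.COLOR_RGB2HSV);print(hsv[260,204],hsv[265,240],hsv[300,200])
E
```

```text
top [512.3 305.9] [512.2 305.2] [53.1 83.1] 20.2
top [512.2 305.8] [512.2 305.3] [54.4 84.2] 20.2
top [512.6 306. ] [512.4 305.7] [54.5 85. ] 20.2
top [512.4 305.9] [512.2 305.8] [55.8 86. ] 20.5
top [512.2 305.5] [512.3 305.6] [56.5 87.7] 19.1
top [511.2 305.4] [512.1 305.7] [57.4 89.7] 19.5
scene [511.7 309.8] [514.5 310.2] [45.1 82.8] 6.1
scene [513.  306.7] [512.8 309.1] [54.5 81.1] 20.3
scene [513.9 305.4] [514.2 306.8] [57.8 82.3] 20.6
scene [513.5 305.1] [514.5 306.7] [59.1 82.8] 19.8
scene [514.  305.1] [515.  306.1] [59.5 83.8] 19.8
scene [517.  305.8] [516.1 305.6] [61.1 91.4] 20.6
[[544.8 346.3]
 [561.3 291.3]
 [482.  258.5]
 [461.2 311. ]] [512.3 301.8] [np.float64(90.8), np.float64(57.4), np.float64(85.8), np.float64(56.5)]
[[483.1 266.4]
 [461.  320.4]
 [546.1 348.7]
 [567.5 295.4]] [514.4 307.7] [np.float64(89.2), np.float64(58.2), np.float64(89.7), np.float64(57.5)]
[83 32 72] [ 35  14 108] [ 36  12 109]
```

```bash
python3 - <<'E'
from h import *
t=cv2.imread("pics/top0.png");s=cv2.imread("pics/scene0.png")
def crop(im,x,y,w,h):return cv2.convertScaleAbs(cv2.resize(im[y:y+h,x:x+w],(w*10,h*10),interpolation=cv2.INTER_CUBIC),alpha=1.6 if im is t else 1.2)
cv2.imwrite("pics/a1.png",np.hstack([crop(t,365,195,38,58),crop(s,255,190,42,58)]))
cv2.imwrite("pics/a2.png",np.hstack([crop(t,476,268,40,58),crop(s,228,105,40,58)]))
E
```

```text
(no output)
```

View pics/a1.png

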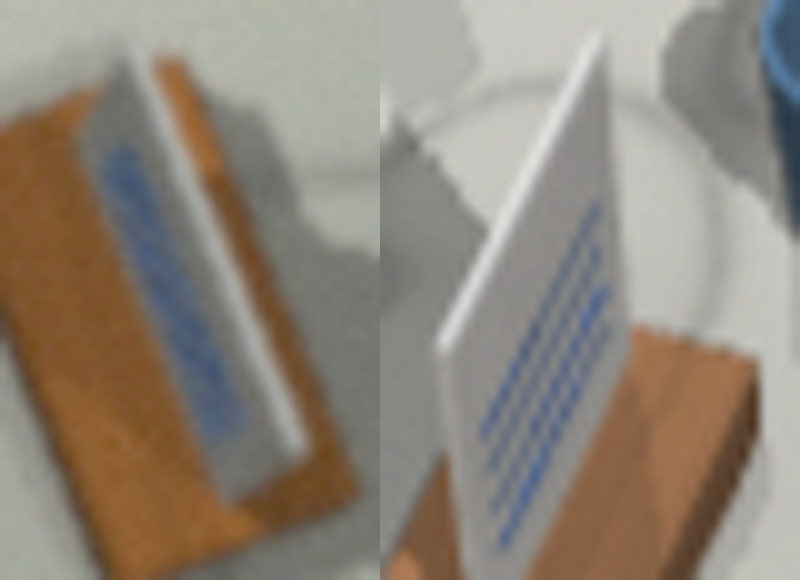

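View pics/a2.png

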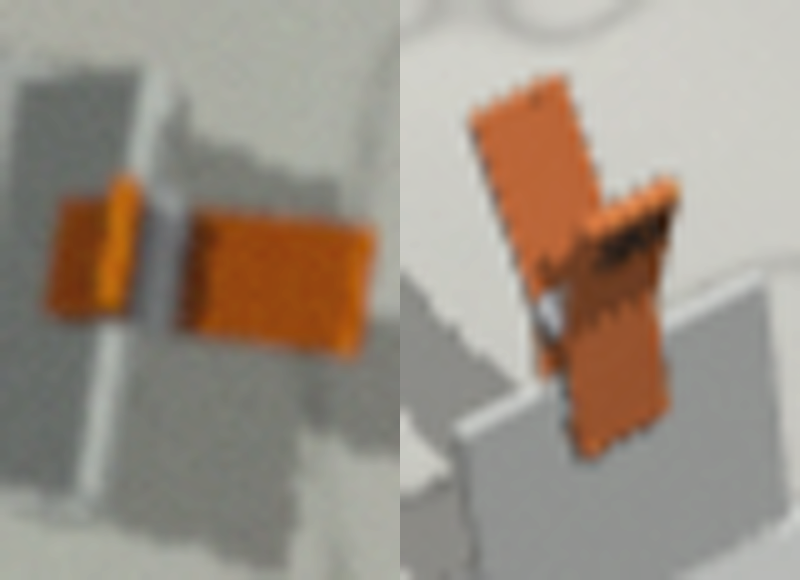

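```bash
python3 - <<'E'
from h import *
t=pickle.load(open("top0.pkl","rb"));s=pickle.load(open("scene0.pkl","rb"))
f=lambda x0,y0,u,v:(x0+(u+.5)/10-.5,y0+(v+.5)/10-.5)
E={}
for n,a,b,z in(("card far",f(365,195,138,52),f(255,190,60,345),.14),("card near",f(365,195,302,450),f(255,190,220,42),.14),
 ("plate far",f(476,268,155,75),f(228,105,60,433),.095),("plate near",f(476,268,85,505),f(228,105,360,275),.095),
 ("h +y",f(476,268,116,245),f(228,105,225,205),.161),("h -y",f(476,268,363,290),f(228,105,120,97),.161)):
    X,e=tri(t,a,s,b);E[n]=(ray(t,a,z)+ray(s,b,z))/2
    print(n,(X*1000).round(1),(np.array(e)*1000).round(1),(ray(t,a,z)*1000).round(1),(ray(s,b,z)*1000).round(1))
for k in("card","plate"):
    d=E[k+" far"]-E[k+" near"];print(k,((E[k+" far"]+E[k+" near"])*500).round(1),np.linalg.norm(d)*1000,np.degrees(np.arctan2(d[1],d[0])))
d=E["h +y"]-E["h -y"];print("clip",((E["h +y"]+E["h -y"])*500).round(1),np.linalg.norm(d)*1000,np.degrees(np.arctan2(d[1],d[0])))
print(proj(t,[.458,.1013,.045]))
for n,uv,z in(("glass",(390,286),.065),("jar",(470,201),.095)):print(n,ray(t,uv,z)*1000)
E
```

```text
card far [632.8 -67.4 139.5] [0.1 0.1] [632.7 -67.5 140. ] [633. -67. 140.]
card near [551.1 -99.3 139.8] [0.8 0.8] [551.6 -99.9 140. ] [550.9 -98.5 140. ]
plate far [ 483.  -307.2   93.4] [0.4 0.4] [ 483.2 -307.    95. ] [ 483.9 -305.5   95. ]
plate near [ 394.7 -290.8   92.3] [0.6 0.6] [ 394.5 -289.4   95. ] [ 396.9 -289.1   95. ]
h +y [ 448.2 -275.8  160.2] [0.5 0.5] [ 447.9 -275.1  161. ] [ 449.  -275.6  161. ]
h -y [ 439.  -321.7  161.1] [1.2 1.2] [ 439.6 -322.8  161. ] [ 438.5 -320.5  161. ]
card [592.  -83.2 140. ] 87.64298414652828 21.372105045342963
plate [ 439.6 -297.7   95. ] 89.4752876539551 -10.944946871824664
clip [ 443.8 -298.5  161. ] 47.23384389223344 78.5086201287223
[296.69349758 286.06908306]
glass [459.33279175 -99.9084441   65.        ]
jar [ 640.00494974 -267.83915515   95.        ]
```

```bash
python3 -m inch '[[2,-2.5,0,0.4,9],[5,-6.3,0,0.8,9],[7.9,-10,0,1.2,9],[10.9,-13.7,0,1.6,9],[13.9,-17.5,0,2,9],[16.9,-21.3,0,2.4,9],[19.9,-25.1,0,2.8,9],[22.9,-28.9,0,3.2,9],[25.9,-32.7,0,3.6,9],[28.9,-36.4,0,3.8,9]]' 25
python3 -m inch '[[3,-3.8,-1,0,9],[6,-7.6,-3,0,9],[9,-11.4,-6,0,9],[11.8,-14.9,-9,0,9],[14,-17.7,-11,0,9],[15.3,-19.3,-12,0,9],[15.7,-19.8,-12.5,0,9],[15.7,-19.8,-12.5,0,9],[15.7,-19.8,-12.5,0,9],[15.7,-19.8,-12.5,0,9]]'
```

```text
clock: 1.1
eef_pos: [0.4635, 0.3123, 0.2139]
tcp_rot: [[0.183, -0.0, -0.983], [0.983, -0.0, 0.183], [-0.0, -1.0, 0.0]]
contact_force: [0.2, 0.6, 0.9]
width: 0.0898
clock: 2.1
eef_pos: [0.6194, 0.1172, 0.0898]
tcp_rot: [[0.182, 0.001, -0.983], [0.983, 0.0, 0.182], [0.0, -1.0, -0.001]]
contact_force: [-0.4, -1.0, -0.0]
width: 0.0901
```

```bash
python3 -m inch '[[0.1,-0.1,-2,0,9],[0.1,-0.1,-5,0,9],[0.1,-0.1,-7,0,9],[0.1,-0.1,-7.7,0,9],[0.1,-0.1,-7.7,0,9],[0.1,-0.1,-7.7,0,5],[0.1,-0.1,-7.7,0,5],[0.1,-0.1,-7.7,0,5],[0.1,-0.1,-7.7,0,5],[0.1,-0.1,-7.7,0,5]]' 25
python3 - <<'E'
from plant import *
import cv2
from h import *
c=read_camera("scene");cv2.imwrite("pics/s1.png",c["color"][:,:,::-1])
E
```

```text
clock: 3.1
eef_pos: [0.6212, 0.1152, 0.0126]
tcp_rot: [[0.184, 0.001, -0.983], [0.983, 0.0, 0.184], [0.0, -1.0, -0.001]]
contact_force: [-1.8, 0.5, 7.3]
width: 0.0595
```

View pics/s1.png

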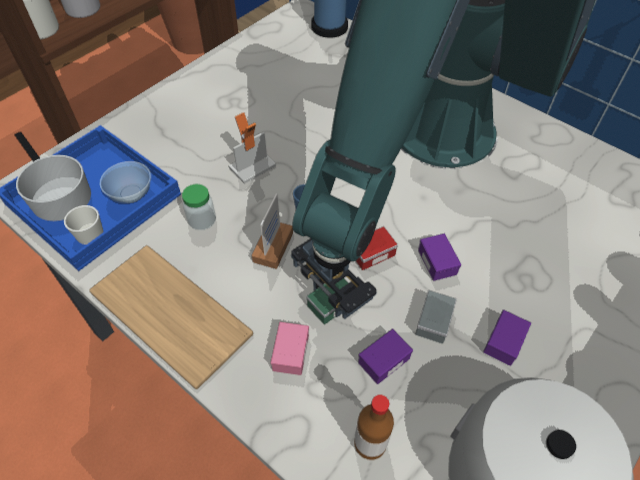

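```bash
python3 -m inch '[[0,0,1.5,0,5],[0,0,4,0,5],[0,0,7,0,5],[-1,2,9,4,5],[-3,5.5,9,10,5],[-5.2,9.3,9,16,5],[-7.4,13.2,9,22,5],[-9.4,16.8,9,28,5],[-10.5,18.7,9,30.6,5],[-10.7,19.1,9,30.6,5]]'
python3 -m inch '[[0,0,0,0,5],[0,0,-0.8,0,5],[0,0,-2,0,5],[0,0,-3,0,5],[0,0,-3.6,0,5],[0,0,-3.8,0,5],[0,0,-3.8,0,5],[0,0,-3.8,0,5],[0,0,-3.8,0,5],[0,0,-3.8,0,5]]'
python3 - <<'E'
from plant import *
from h import *
for n in("scene","top"):
    c=read_camera(n);cv2.imwrite(f"pics/{n}2.png",c["color"][:,:,::-1]);pickle.dump(c,open(n+"2.pkl","wb"))
E
```

```text
clock: 4.15
eef_pos: [0.5125, 0.3079, 0.1027]
tcp_rot: [[-0.346, 0.0, -0.938], [0.938, 0.0, -0.346], [0.0, -1.0, -0.0]]
contact_force: [-0.9, -0.7, -1.1]
width: 0.0601
clock: 5.15
eef_pos: [0.5139, 0.3063, 0.0643]
tcp_rot: [[-0.343, 0.001, -0.939], [0.939, 0.0, -0.343], [0.0, -1.0, -0.001]]
contact_force: [0.6, 0.3, -1.9]
width: 0.0599
```

View pics/scene2.png

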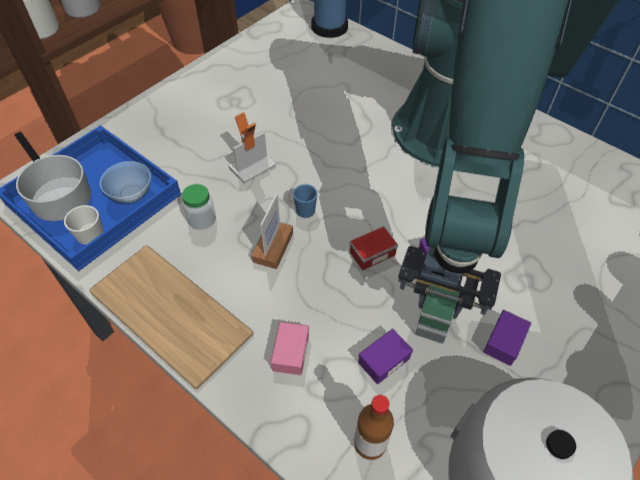

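View pics/top2.png

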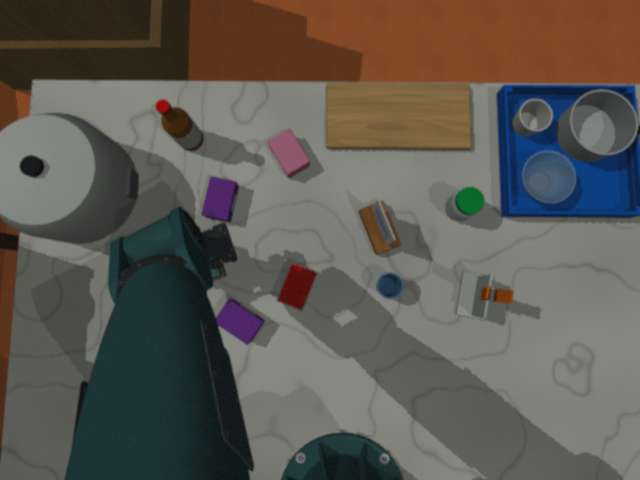

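```bash
python3 - <<'E'
from h import *
c=pickle.load(open("scene2.pkl","rb"));im=c["color"][:,:,::-1]
# overlay expected grey-tin outline top & green tin
cv2.imwrite("pics/b.png",cv2.resize(im[265:350,390:510],None,fx=6.5,fy=6.5,interpolation=cv2.INTER_CUBIC))
E
```

```text
(no output)
```

View pics/b.png

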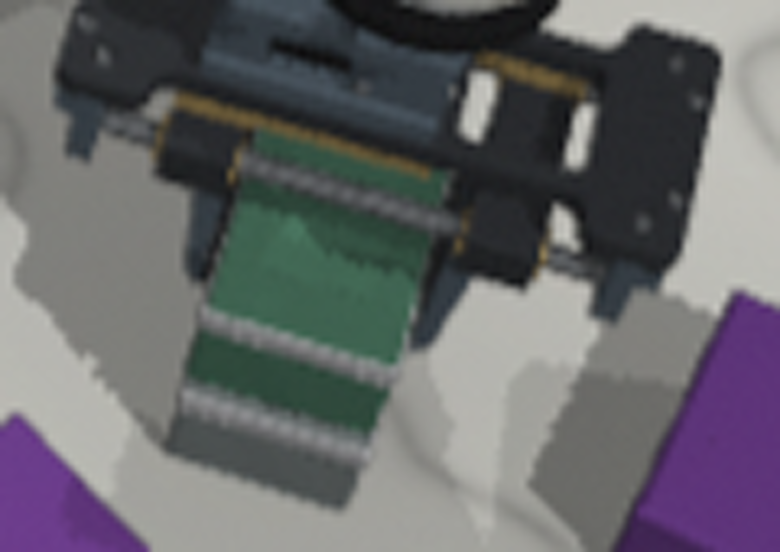

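```bash
python3 -m inch '[[0,0,-0.3,0,5],[0,0,-0.5,0,5],[0,0,-0.65,0,5],[0,0,-0.65,0,5],[0,0,-0.65,0,6.3],[0,0,-0.65,0,8],[0,0,-0.65,0,8],[0,0,1,0,8],[0,0,4,0,8],[0,0,8,0,8]]'
```

```text
clock: 6.25
eef_pos: [0.513, 0.3057, 0.1448]
tcp_rot: [[-0.343, -0.002, -0.94], [0.94, -0.001, -0.343], [-0.0, -1.0, 0.002]]
contact_force: [0.8, -0.2, 0.4]
width: 0.08
```

```bash
python3 -m inch '[[-0.4,-1.5,0.5,-2,8],[-1.3,-5,0,-10,8.5],[-2.5,-9.4,-1,-18,9],[-3.7,-13.8,-3,-26,9],[-4.8,-17.8,-5,-34,9],[-5.4,-20,-6.5,-40,9],[-5.5,-20.4,-7,-41.2,9],[-5.5,-20.4,-7,-41.2,9],[-5.5,-20.4,-7,-41.2,9],[-5.5,-20.4,-7,-41.2,9]]'
python3 - <<'E'
from plant import *
from h import *
for n in("scene","top"):
    c=read_camera(n);cv2.imwrite(f"pics/{n}3.png",c["color"][:,:,::-1]);pickle.dump(c,open(n+"3.pkl","wb"))
t=cv2.imread("pics/top3.png");s=cv2.imread("pics/scene3.png")
cv2.imwrite("pics/c.png",np.hstack([cv2.resize(t[210:310,170:270],(400,400),interpolation=2),cv2.resize(s[250:350,390:490],(400,400),interpolation=2)]))
E
```

```text
clock: 7.25
eef_pos: [0.4596, 0.103, 0.0747]
tcp_rot: [[0.359, 0.001, -0.933], [0.933, 0.0, 0.359], [0.001, -1.0, -0.001]]
contact_force: [-0.6, 0.1, -0.7]
width: 0.0904
```

View pics/c.png

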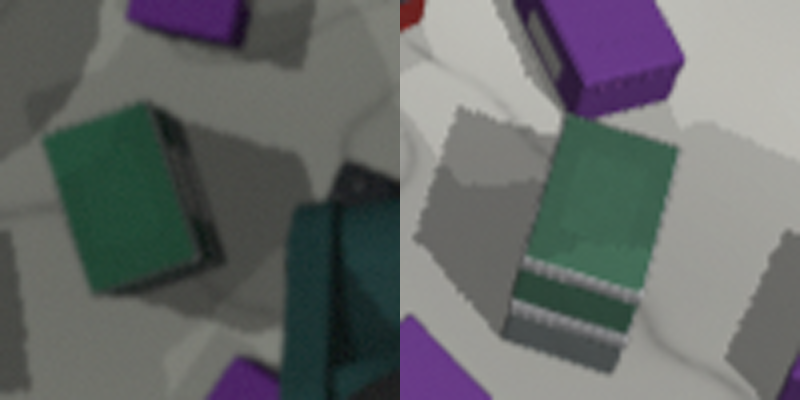

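View pics/scene3.png

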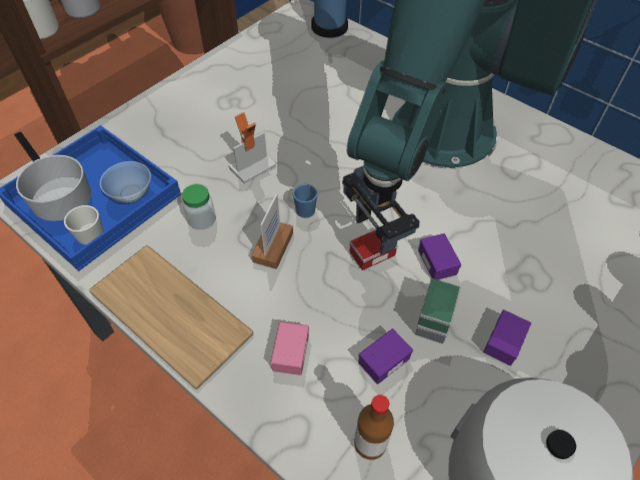

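```bash
python3 - <<'E'
from plant import *
from h import *
print(sense()["eef_pos"])
for n,sd in(("top",(200,258)),("scene",(440,300))):
    c=pickle.load(open(n+"3.pkl","rb"))
    for tol in(14,20):print(n,*seg(c,sd,.09,tol))
E
```

```text
[0.45929876 0.10287785 0.0744729 ]
top [512.6 303.9] [512.2 303.7] [56.4 85.5] 18.9
top [512.4 302.6] [512. 303.] [60.  88.1] 19.1
scene [513.1 305.2] [513.9 305.8] [57.1 84.2] 20.2
scene [512.9 304.8] [514.4 305.6] [58.2 86.6] 19.5
```

```bash
python3 -m inch '[[-0.1,-0.15,-2,0,9],[-0.1,-0.15,-4.5,0,9],[-0.1,-0.15,-5.8,0,9],[-0.1,-0.15,-6.2,0,9],[-0.1,-0.15,-6.2,0,9],[-0.1,-0.15,-6.2,0,5],[-0.1,-0.15,-6.2,0,5],[-0.1,-0.15,-6.2,0,5],[-0.1,-0.15,-6.2,0,5],[-0.1,-0.15,-6.2,0,5]]' 25
```

```text
clock: 8.35
eef_pos: [0.458, 0.1007, 0.0123]
tcp_rot: [[0.361, 0.001, -0.932], [0.932, 0.0, 0.361], [0.0, -1.0, -0.001]]
contact_force: [-1.7, 0.9, 7.5]
width: 0.0602
```

```bash
python3 -m inch '[[0,0,2,0,5],[0,0,6,0,5],[0,0,10.5,0,5],[0.3,1,13.5,2,5],[1.2,4.5,13.5,9,5],[2.3,8.6,13.5,17,5],[3.4,12.7,13.5,25,5],[4.4,16.5,13.5,33,5],[5.2,19.3,13.5,39,5],[5.5,20.4,13.5,41,5]]'
python3 -m inch '[[0,0,0,0,5],[0,0,0,0,5],[0,0,-1,0,5],[0,0,-2.3,0,5],[0,0,-3.3,0,5],[0,0,-3.8,0,5],[0,0,-3.8,0,5],[0,0,-3.8,0,5],[0,0,-3.8,0,5],[0,0,-3.8,0,5]]'
python3 - <<'E'
from plant import *
from h import *
c=read_camera("scene");cv2.imwrite("pics/d.png",cv2.resize(c["color"][230:350,380:520,::-1],None,fx=5,fy=5,interpolation=2))
E
```

```text
clock: 9.35
eef_pos: [0.513, 0.3067, 0.1468]
tcp_rot: [[-0.344, 0.0, -0.939], [0.939, 0.0, -0.344], [0.0, -1.0, -0.0]]
contact_force: [-0.1, -0.5, -2.5]
width: 0.0597
clock: 10.35
eef_pos: [0.513, 0.3048, 0.1093]
tcp_rot: [[-0.339, 0.001, -0.941], [0.941, 0.0, -0.339], [0.0, -1.0, -0.001]]
contact_force: [0.5, -0.4, -1.9]
width: 0.06
```

View pics/d.png

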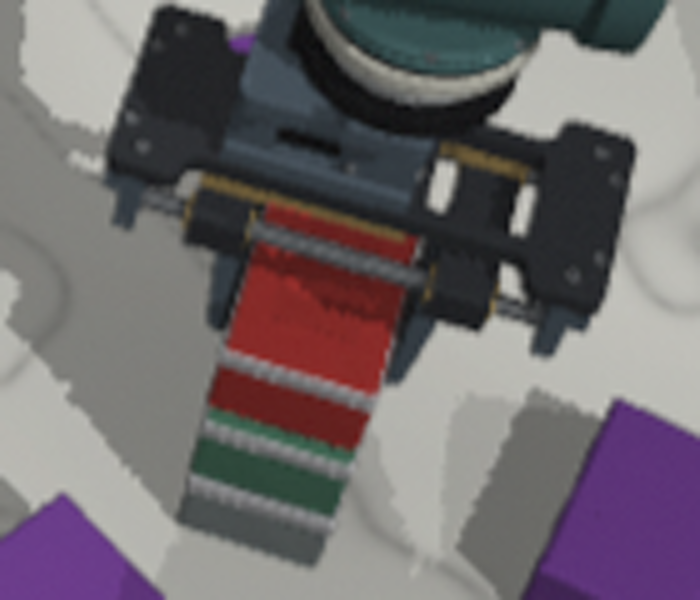

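```bash
python3 -m inch '[[0,0,-0.3,0,5],[0,0,-0.5,0,5],[0,0,-0.68,0,5],[0,0,-0.68,0,5],[0,0,-0.68,0,6.3],[0,0,-0.68,0,8],[0,0,-0.68,0,8],[0,0,1,0,8],[0,0,4,0,8],[0,0,8,0,8]]'
python3 -m inch '[[-1,-4,3,0,8],[-2,-8,4,-6,8],[-3,-12.5,4,-14,8],[-4,-17,4,-22,8],[-4.5,-21.5,4,-29,8],[-5,-26,4,-31,8],[-5.5,-30,4,-31,8],[-5.5,-32,4,-31,8],[-5.5,-32,4,-31,8],[-5.5,-32,4,-31,8]]'
python3 - <<'E'
from plant import *
from h import *
for n in("scene","top"):
    c=read_camera(n);cv2.imwrite(f"pics/{n}4.png",c["color"][:,:,::-1]);pickle.dump(c,open(n+"4.pkl","wb"))
E
```

```text
clock: 11.4
eef_pos: [0.512, 0.3042, 0.1898]
tcp_rot: [[-0.339, -0.002, -0.941], [0.941, -0.001, -0.339], [-0.0, -1.0, 0.002]]
contact_force: [-0.3, 0.2, 0.2]
width: 0.0798
clock: 12.4
eef_pos: [0.4579, -0.0155, 0.2298]
tcp_rot: [[0.195, 0.001, -0.981], [0.981, 0.0, 0.195], [0.0, -1.0, -0.001]]
contact_force: [0.4, 0.5, -0.0]
width: 0.0798
```

View pics/scene4.png

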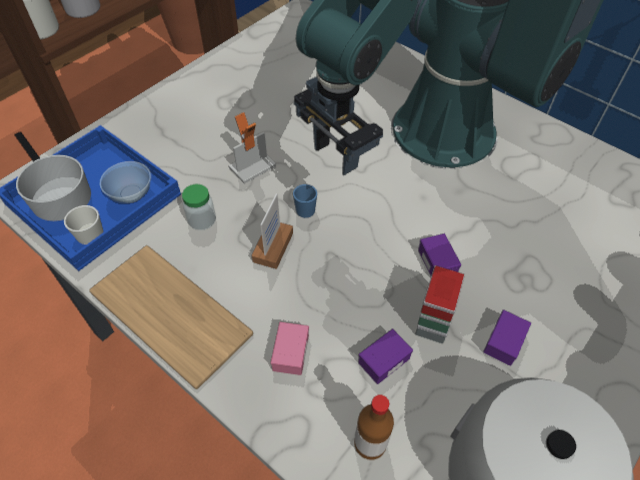

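View pics/top4.png

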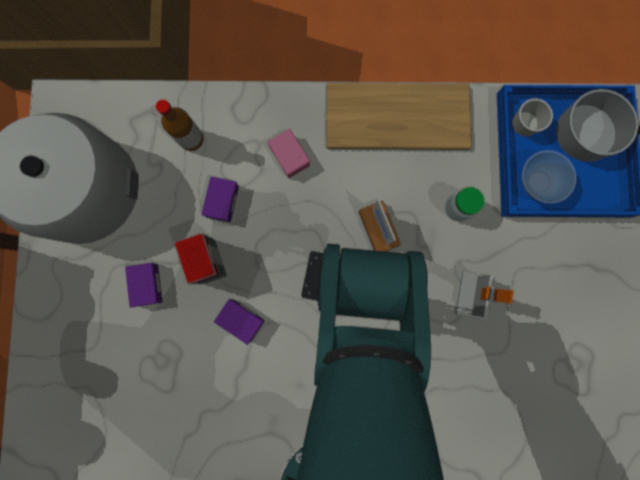

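```bash
python3 - <<'E'
from h import *
for n,sd in(("top",(197,258)),("scene",(443,288))):
    c=pickle.load(open(n+"4.pkl","rb"))
    for tol in(14,20):print(n,*seg(c,sd,.135,tol))
cv2.imwrite("pics/e.png",cv2.resize(cv2.imread("pics/scene4.png")[255:350,400:490],None,fx=6,fy=6,interpolation=2))
E
```

```text
top [512.1 303.4] [512.1 303.6] [52.9 81.9] 19.6
top [512.3 303.3] [511.9 303.2] [54.4 84.3] 19.7
scene [512.  304.2] [513.6 305.4] [54.4 83.3] 19.9
scene [512.  304.1] [513.6 305. ] [55.6 84.7] 20.0
```

View pics/e.png

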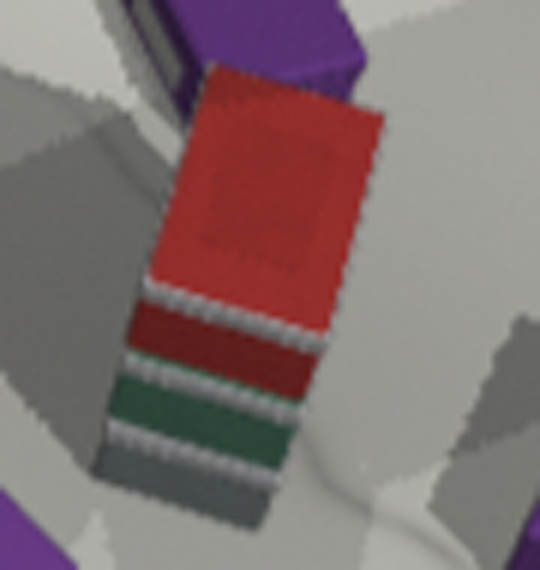

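```bash
python3 -m inch '[[-0.1,-2,0,0.3,8],[-0.3,-6,0,0.3,8],[-0.5,-10.5,0,0.3,8],[-0.7,-15,0,0.3,8],[-1,-19.5,0,0.3,8],[-1.2,-24,-1,0.3,8],[-1.4,-27.3,-2,0.3,8],[-1.4,-28.3,-3,0.3,8],[-1.4,-28.3,-3,0.3,8],[-1.4,-28.3,-3,0.3,8]]'
python3 - <<'E'
from plant import *
from h import *
print(sense()["eef_pos"],sense()["tcp_rot"][:,0])
for n in("scene","top"):
    c=read_camera(n);cv2.imwrite(f"pics/{n}5.png",c["color"][:,:,::-1])
cv2.imwrite("pics/f.png",cv2.resize(cv2.imread("pics/scene5.png")[60:200,170:330],None,fx=4,fy=4,interpolation=2))
E
```

```text
clock: 13.5
eef_pos: [0.4439, -0.2971, 0.1988]
tcp_rot: [[0.188, -0.001, -0.982], [0.982, 0.001, 0.188], [0.001, -1.0, 0.001]]
contact_force: [0.9, -1.0, -0.5]
width: 0.0799
[ 0.4439138  -0.29708122  0.19882775] [1.87720663e-01 9.82222308e-01 5.39231228e-04]
```

View pics/f.png

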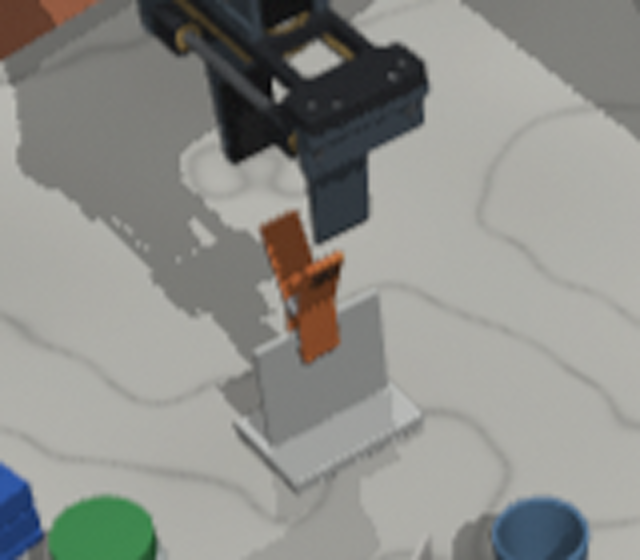

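```bash
python3 -m inch '[[0,-0.1,-1.5,0,8],[0,-0.1,-3.5,0,8],[0,-0.1,-5.5,0,8],[0,-0.1,-6.5,0,8],[0,-0.1,-6.7,0,8],[0,-0.1,-6.7,0,8],[0,-0.1,-6.7,0,6],[0,-0.1,-6.7,0,5.5],[0,-0.1,-6.7,0,5],[0,-0.1,-6.7,0,4.5]]' 25
python3 -m inch '[[0,0,0,0,4],[0,0,0,0,3.5],[0,0,0,0,3],[0,0,0,0,2.5],[0,0,0,0,2],[0,0,0,0,1.6],[0,0,0,0,1.6],[0,0,0,0,1.6],[0,0,0,0,1.6],[0,0,0,0,1.6]]' 25
python3 - <<'E'
from plant import *
from h import *
for n in("scene","top"):
    c=read_camera(n);cv2.imwrite(f"pics/{n}6.png",c["color"][:,:,::-1])
cv2.imwrite("pics/g.png",cv2.resize(cv2.imread("pics/scene6.png")[80:200,190:310],None,fx=5,fy=5,interpolation=2))
E
```

```text
clock: 14.6
eef_pos: [0.4439, -0.2995, 0.1323]
tcp_rot: [[0.189, 0.0, -0.982], [0.982, -0.0, 0.189], [-0.0, -1.0, -0.0]]
contact_force: [-0.2, -0.6, -0.3]
width: 0.0511
clock: 15.6
eef_pos: [0.4438, -0.2994, 0.132]
tcp_rot: [[0.189, 0.0, -0.982], [0.982, -0.0, 0.189], [-0.0, -1.0, -0.0]]
contact_force: [-0.2, 0.3, 0.3]
width: 0.0175
```

View pics/g.png

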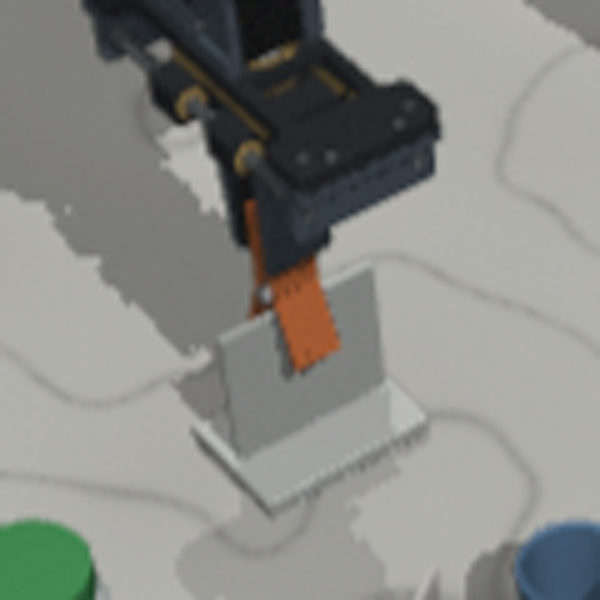

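```bash
python3 -m inch '[[0,0,0.5,0,1.6],[0,0,1.5,0,1.6],[0,0,3,0,1.6],[0,0,4.5,0,1.6],[0,0,6,0,1.6],[0,0,7.5,0,1.6],[0,0,9,0,1.6],[0,0,10,0,1.6],[0,0,10,0,1.6],[0,0,10,0,1.6]]'
python3 - <<'E'
from plant import *
from h import *
for n in("scene","top"):
    c=read_camera(n);cv2.imwrite(f"pics/{n}7.png",c["color"][:,:,::-1]);pickle.dump(c,open(n+"7.pkl","wb"))
cv2.imwrite("pics/i.png",cv2.resize(cv2.imread("pics/scene7.png")[20:180,170:330],None,fx=3.75,fy=3.75,interpolation=2))
E
```

```text
clock: 16.7
eef_pos: [0.4436, -0.2993, 0.2317]
tcp_rot: [[0.189, -0.0, -0.982], [0.982, 0.0, 0.189], [0.0, -1.0, 0.0]]
contact_force: [0.4, 0.5, 0.3]
width: 0.0169
```

View pics/i.png

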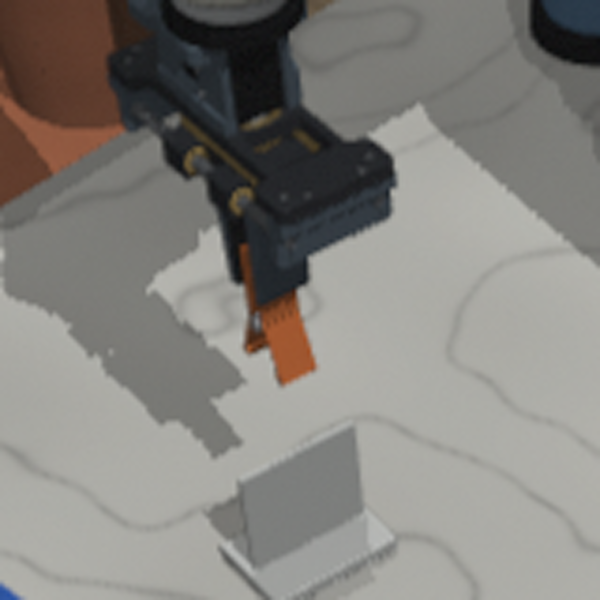

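```bash
python3 -m inch '[[0.4,0.6,0.5,1,1.6],[1.6,2.4,1,4,1.6],[3.5,5.1,1,8,1.6],[5.6,8.2,1,13,1.6],[7.8,11.4,1,18,1.6],[10,14.6,1,23,1.6],[12,17.5,1,27,1.6],[13.6,19.8,1,30,1.6],[14.5,21.2,1,32,1.6],[14.8,21.6,1,32.3,1.6]]'
python3 -m inch '[[0,0,0,0,1.6],[0,0,0,0,1.6],[0,0,0,0,1.6],[0,0,0,0,1.6],[0,0,0,0,1.6],[0,0,0,0,1.6],[0,0,0,0,1.6],[0,0,0,0,1.6],[0,0,0,0,1.6],[0,0,0,0,1.6]]'
python3 - <<'E'
from plant import *
from h import *
for n in("scene","top"):
    c=read_camera(n);cv2.imwrite(f"pics/{n}8.png",c["color"][:,:,::-1]);pickle.dump(c,open(n+"8.pkl","wb"))
cv2.imwrite("pics/j.png",np.hstack([cv2.resize(cv2.imread("pics/scene8.png")[130:280,220:350],None,fx=4,fy=4,interpolation=2)]))
E
```

```text
clock: 17.8
eef_pos: [0.5922, -0.0821, 0.2418]
tcp_rot: [[-0.368, -0.0, -0.93], [0.93, 0.0, -0.368], [0.0, -1.0, 0.0]]
contact_force: [-0.4, -0.2, -0.6]
width: 0.0173
clock: 18.8
eef_pos: [0.5917, -0.0834, 0.2419]
tcp_rot: [[-0.365, -0.0, -0.931], [0.931, -0.0, -0.365], [0.0, -1.0, 0.0]]
contact_force: [-0.1, -0.3, -0.6]
width: 0.017
```

View pics/j.png

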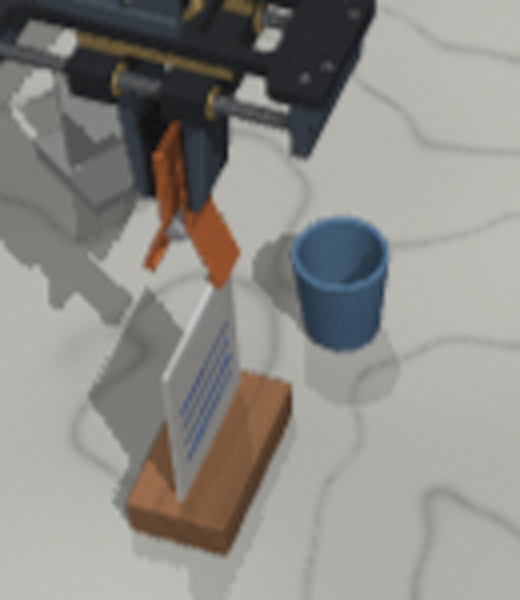

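View pics/top8.png

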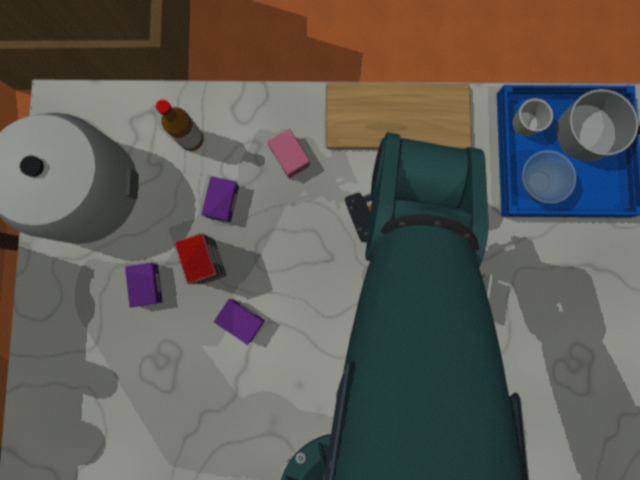

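```bash
python3 - <<'E'
from h import *
c=pickle.load(open("scene8.pkl","rb"));im=c["color"][:,:,::-1]
x0,y0,f=250,155,10
big=cv2.resize(im[y0:y0+58,x0:x0+70],None,fx=f,fy=f,interpolation=2)
o=np.array([.5917,-.0834,.2249]);a=np.radians(111.4);Y=np.array([np.cos(a),np.sin(a),0]);X=np.array([Y[1],-Y[0],0])
def mark(P,col):
    u,v=proj(c,P);cv2.circle(big,(int((u-x0+.5)*f),int((v-y0+.5)*f)),4,col,1);print((u-x0)*f,(v-y0)*f)
for sgn in(1,-1):
    for xx in(.013,-.013):
        mark(o+sgn*Y*.016+X*xx-[0,0,.038],(255,0,0))
for xx in(.015,-.015): mark(o+X*xx,(0,255,0))
for xx in(.045,0,-.045): mark(np.array([.592,-.0832,.14])+X*xx,(0,0,255))
cv2.imwrite("pics/k.png",big)
E
```

```text
219.1414901963492 451.890252734554
266.5296224542186 360.54164979436877
72.50711804916818 412.24350777497733
121.52697316582874 321.85061199919204
127.45612032328381 312.878694591906
184.82432873672167 207.06175594606577
103.14328240574355 693.7740902350777
185.34938096119333 534.914850163409
264.0935222740819 382.7456720990378
```

View pics/k.png

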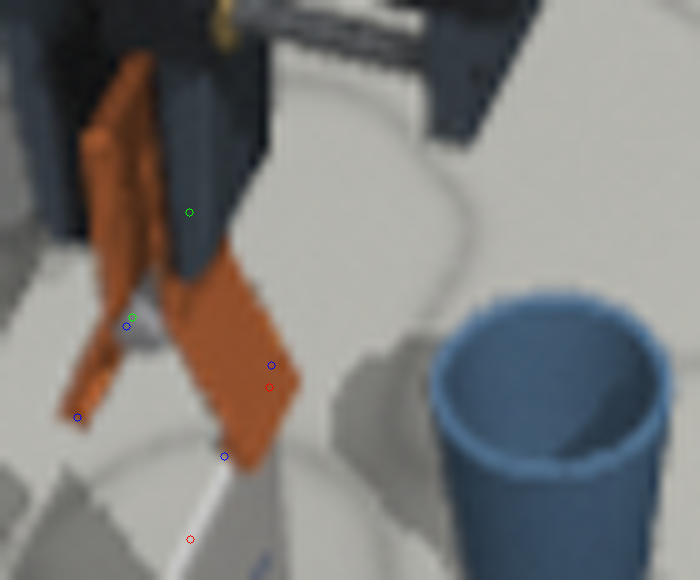

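```bash
python3 -m inch '[[0,0,-0.5,0,1.6],[0,0,-1.2,0,1.6],[0,0,-2,0,1.6],[0,0,-2.8,0,1.6],[0,0,-3.5,0,1.6],[0,0,-4,0,1.6],[0,0,-4.3,0,1.6],[0,0,-4.4,0,1.6],[0,0,-4.4,0,1.6],[0,0,-4.4,0,1.6]]'
python3 - <<'E'
from plant import *
from h import *
c=read_camera("scene");im=c["color"][:,:,::-1]
cv2.imwrite("pics/l.png",cv2.resize(im[175:245,245:315],None,fx=8.5,fy=8.5,interpolation=2))
E
```

```text
clock: 19.9
eef_pos: [0.5919, -0.0834, 0.1982]
tcp_rot: [[-0.365, 0.0, -0.931], [0.931, -0.0, -0.365], [-0.0, -1.0, -0.0]]
contact_force: [0.1, -0.6, -0.6]
width: 0.0169
```

View pics/l.png

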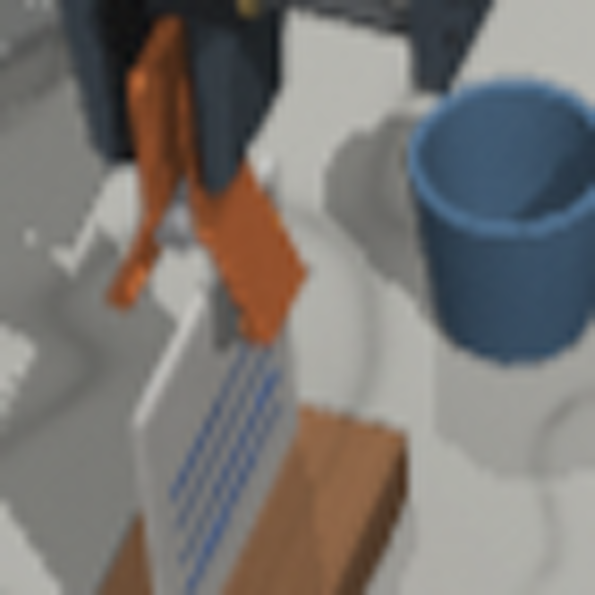

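```bash
python3 -m inch '[[0,0,-0.2,0,1.6],[0,0,-0.5,0,1.6],[0,0,-0.9,0,1.6],[0,0,-1.3,0,1.6],[0,0,-1.6,0,1.6],[0,0,-1.8,0,1.6],[0,0,-1.9,0,1.6],[0,0,-2,0,1.6],[0,0,-2,0,1.6],[0,0,-2,0,1.6]]'
python3 -m inch '[[0,0,0,0,1.6],[0,0,0,0,1.6],[0,0,0,0,1.6],[0,0,0,0,1.6],[0,0,0,0,1.6],[0,0,0,0,1.6],[0,0,0,0,1.6],[0,0,0,0,1.6],[0,0,0,0,1.6],[0,0,0,0,1.6]]'
python3 - <<'E'
from plant import *
from h import *
c=read_camera("scene");im=c["color"][:,:,::-1];cv2.imwrite("pics/scene9.png",im)
x0,y0,f=245,185,8.5
big=cv2.resize(im[y0:y0+70,x0:x0+70],None,fx=f,fy=f,interpolation=2)
o=np.array(sense()["eef_pos"])-[0,0,.017];a=np.radians(111.4);Y=np.array([np.cos(a),np.sin(a),0]);X=np.array([Y[1],-Y[0],0])
for sgn in(1,-1):
  u,v=proj(c,o+sgn*Y*.016+X*.013-[0,0,.037]);cv2.circle(big,(int((u-x0+.5)*f),int((v-y0+.5)*f)),4,(255,0,0),1)
u,v=proj(c,o+X*.015);cv2.circle(big,(int((u-x0+.5)*f),int((v-y0+.5)*f)),4,(0,255,0),1)
cv2.imwrite("pics/m.png",big);print(o)
E
```

```text
clock: 20.95
eef_pos: [0.5918, -0.0834, 0.178]
tcp_rot: [[-0.365, 0.0, -0.931], [0.931, -0.0, -0.365], [-0.0, -1.0, -0.0]]
contact_force: [0.3, -0.4, -1.3]
width: 0.017
clock: 21.95
eef_pos: [0.5917, -0.0834, 0.1779]
tcp_rot: [[-0.365, -0.0, -0.931], [0.931, 0.0, -0.365], [0.0, -1.0, 0.0]]
contact_force: [-0.8, -0.7, 0.0]
width: 0.0177
[ 0.59173477 -0.08338519  0.16092789]
```

View pics/m.png

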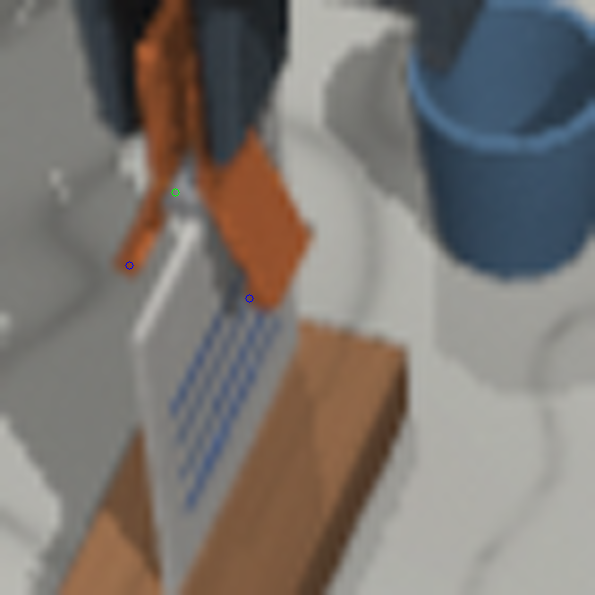

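View pics/scene9.png

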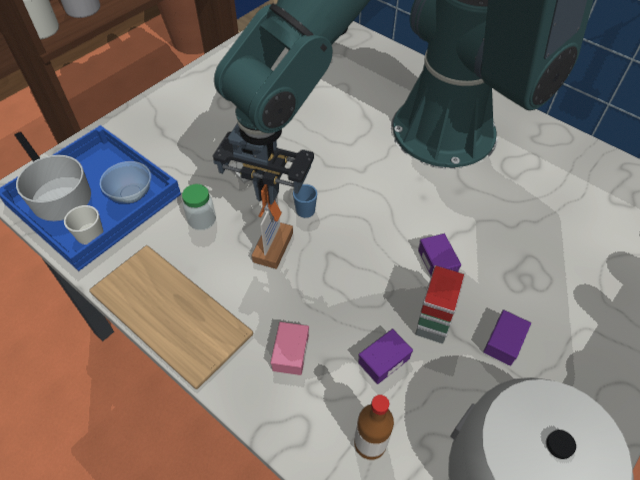

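```bash
python3 -c "
from plant import *
print(sense()['clock'],sense()['width'],sense()['contact_force']);print(sign_off())"
```

```text
22.0 0.01748606783988161 [ 0.81584184  0.04379744 -0.09204511]
the job is handed in; nothing more can be done
None
```

I finished the job and handed it in at 22.0 s of the 67 s allowed. `sign_off()` reports no verdict, so what follows is from my own measurements.

- **Column:** The green tin is on the grey one and the red tin on the green. Just after the red tin was set down, the cameras put the tops at these positions, all within about 2 mm and 1° of each other:

| Tin | Top centre (mm) | Angle |
|---|---|---|
| Grey | (513, 306) | about 20° |
| Green | (513, 304.5) | 19.5° |
| Red | (512, 304) | 19.8° |

The last scene picture shows the column still standing, and the tumbler and jar look undisturbed there.

- **Clip:** I squeezed it open, lifted it off the white rest and lowered it over the middle of the card. It is held with about 17 mm over the handles, which is fully open. The final picture shows the card's edge between the jaws with one jaw clear on each side. The tips work out to about 16 mm below the edge. The wrist force stayed near zero on the way down.

- **Disagreements:**
  - The handle width read 17–17.7 mm, against the 19 mm given for fully open.
  - The clip appeared about 1 px (about 2 mm) off its predicted position in the scene view, which I left uncorrected as within margin.
  - The arm blocked the top camera, so the final clip check rests on the scene camera alone.

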